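# Pull the slim-handle spacer out of an instrument charging well with sprung tongs

### The job

The thick instrument handle has to be charged, but the orange spacer for slim handles is still held at the bottom of one of the charger's two wells. Take the sprung tongs from their stand, reach down that leaning well, squeeze them shut on the spacer's rib and pull it out, then set it down gently, base down, on the floor of the steel tray before letting go. Stand the tongs back in their slot in the stand, and leave the black spacer in the other well and everything else on the desk where it is.

Things in the scene. Friction and masses are not known exactly. Their poses are not given: they have to be found in the camera images.
- spacer_rib (a point): Orange plastic spacer on the floor of one of the charger's two wells (either one): disc 30 mm across, narrowing to 26 mm at its top, 8 mm thick, with an upright rib 16 mm long (its x), 8 mm thick (its y), 14 mm tall on top. Point: middle of the rib, 7 mm above the disc's top, 15 mm above its underside. z runs up the well's axis. Rib turned up to 30 degrees from the charger's x. 11 to 22 g.
- spare_rib (a point): Black spacer, same shape, point and axes as the orange one, in the other well. To be left alone.
- charger: White charging block on a black foot, fixed, 160 mm wide, 80 mm deep, two round wells 72 mm apart. It leans 15 degrees (0.26 rad): the top face and the wells, square to it, lean towards the robot's side. Origin: centre of the block's underside; y along the row of wells, z parallel to the wells' axes; top face at z = 66 mm, well floors at 8 mm. No part is over 105 mm above the desk.
- well_left (a point): Centre of the mouth of the well at +y of the charger, in the plane of the block's top face; z points out along its axis. 32 mm across, 58 mm deep. Two small sprung brass balls in the wall press on the spacer's tapered disc from the sides: it comes out with a pull of 2 to 5 N along the axis, and a weak squeeze slips off.
- well_right (a point): Centre of the mouth of the well at -y of the charger; otherwise the same.
- tongs_grip (a point): Sprung tongs, 116 mm tall, 42 g, standing tips down in their stand: two steel legs joined by a bow on top. Point: midway between the two blue finger rests, round bars 22 mm long (x) and 12 mm thick, one on each leg, 30 mm over their outsides, to be pinched along the tongs' y. z is up along the tongs. 75 mm above the tips, 41 mm below the top of the bow.
- tongs_tip (a point): Midway between the lower ends of the tongs' two tips, 75 mm below the grip point. Tips 8 mm wide (x), 3 mm thick (y), 18 mm apart inside when free.
- tongs_left (a joint): Closing angle of each leg (both move alike), 0 free, 0.075 shut with the tips nearly touching, about 0.05 with the 8 mm rib between the tips. Each mm by which the finger rests are pinched together takes 3 N and closes the tips 3 mm: 2 mm (6 N) carries the tongs with tips 12 mm apart, about 3 mm (10 N) meets the rib; a third of any further pinch then grips it. Rubbery pads add some give.
- stand: Aluminium tongs stand, fixed, 62 by 100 mm, 52 mm tall; origin at the centre of its underside. The slot in the middle of its top is 15 mm (x) by 31 mm (y) and 44 mm deep; the tongs stand in it, their y along the stand's y. The two thin holes beside it are not used. Stand and tray may change sides.
- stand_pocket (a point): Centre of the floor of the slot in the stand, 8 mm above the desk; the tongs' tips rest here.
- tray: Open steel parts tray with a blue liner, fixed, 120 mm (x) by 160 mm (y), walls 3 mm thick and 18 mm high; origin at the centre of its underside, inner floor 3 mm above it.
- scope: Ophthalmoscope lying on the desk, 210 mm long, with a thick black handle 29 mm across: a bystander. Origin under its middle.
- solution: White bottle of lens solution, 56 mm across and 150 mm tall, standing: a bystander. Origin at its underside.
- lens_case: Contact lens case with two round caps, 62 by 28 mm, 20 mm tall: a bystander. Origin at its underside.
- glasses: Folded black spectacles, about 130 mm wide and 44 mm tall: a bystander. Origin at its underside.
- screwdriver: Small screwdriver, 130 mm long, lying on the desk: a bystander. Origin at its underside.
Things that resemble listed ones, but are neither listed nor needed, are in the scene too. What is shaped like the part that bears tongs_grip but green is not meant. Leave any yellow look-alike of the stand alone.

How it is judged:
By the outcome, as a careful person would: the job done as asked, in the order asked, and still so for the second after the job is handed in, with the robot touching nothing.
It also fails if it takes over 59 s, if anything falls off the work surface, if the arm or the gripper's body presses on something with over 40 N, if the wrist force passes 120 N, or if a joint passes its speed limit or range.

### The arm

A 6-joint arm with a two-finger parallel gripper is mounted at the origin on the work surface. World frame = base frame: x ahead of the robot, y to its left, z up, the work surface at z = 0. Lengths are in m, angles in rad, forces in N, time in s.
With the tool pointing down it reaches from about 0.375 to 0.925 m from the base axis. Payload 5.7 kg.
Tool frame: the origin (TCP) lies at the very end of the fingers, on their centre line; the grasp point (between the pads) lies 19 mm behind it; z points along the fingers, y is the line along which they close (so a half turn about z gives the same grasp; the last joint's range is limited). The gripper opens to 85 mm and grips with 20 to 120 N. Pads are 22 mm wide; open, the fingers measure 114 mm over their backs; the gripper's body (76 mm by 85 mm) begins 54 mm behind the grasp point. The pads swing forward as they close: fully open they stand 13 mm farther back than shut.
Start: joints at [1.073, 0.359, 1.51, -0, 1.272, -0.115], TCP at [0.224, 0.557, 0.231] pointing down, gripper open.
Joint ranges: [-2.97, 2.97], [-1.01, 2.36], [0.21, 2.38], [-0.96, 4.11], [0.2, 2.71], [-2.98, 2.98]. Speed limits (rad/s): [2.39, 2.39, 3.14, 3.14, 3.14, 3.14].

### API

Orientations are given as a 3x3 rotation matrix whose columns are the frame's x, y, z axes.
In Python, from workcell import r gives the robot as it stands. Calls block until the motion is done:
- r.reach(position, orientation): joint-space move of the TCP to a pose.
- r.line_to(position, orientation=None, rate=0.15): straight line of the TCP; orientation=None keeps the orientation; rate is the mean speed in m/s.
- r.move_j(angles): joint-space move.
- r.grip(opening, effort=None): finger opening in m; effort is the grip in N (None keeps the last); returns when the fingers have stopped.
- r.wait(seconds).
- r.solve_ik(position, orientation): joint angles nearest the present ones, or None.
- r.grab_frame(name): name is "side" or "top"; returns a dict with "frame" (480x640x3 uint8, red, green, blue), "range_z" (480x640 float32, m along the optical axis (not along the pixel's ray), 0 where there is no reading), "fx", "fy", "cx", "cy" (pixels), "k1" (the pictures are not rectified: a ray, as slopes to the right and down, at radius r is drawn at 1 + k1 r^2 times it, then the intrinsics apply), "extrinsics" (4x4, takes a point from camera to world coordinates). Camera axes: x right, y up, looking along -z (the intrinsics and any distortion apply to the point x, -y, -z); pixel columns grow to the right and rows downward; lengths in m; the calibration is good to about 2 mm. A picture is of the moment at which its call begins.
A pose or a line that the arm cannot do raises r.IKError and nothing moves.
- r.hand_in(): hands the job in; it is judged then, once.
Trained networks look in a picture, given as the dict that the camera call returned (one of the last four; its "shot" number tells which), for a name from the list of things; names that differ only in an ending like _2 or _b are one class to them, and where a whole thing is asked for, a point or a joint stands for the part that bears it (a point fixed in the world has none). Each returns a list of dicts, best first, with "conf" (0 to 1); they miss things now and then, are a little off and sometimes report something else, mostly with a low value. They report only what shows in the picture. A call takes as long as a camera call. They do not tell look-alikes from the thing itself.
- r.trace(label, picture): "mask" (480x640 bool, what is visible of it).
- r.place_of(label, picture): "location" ([x, y, z] in m, in world coordinates, good to about 4 mm: a listed point, or the origin of a listed thing).
Readings, each from a call of its own:
- r.get_clock(): time.
- r.get_qpos(): joint angles.
- r.get_qd(): joint speeds.
- r.get_tau(): joint torques, N m.
- r.get_ee_pos(): TCP position.
- r.get_eef_rot(): TCP orientation.
- r.get_wrist_force(): force on the tool from outside, world axes, zero at the start.
- r.get_torque(): the same for the moment, N m.
- r.get_finger_gap(): finger opening in m.
- r.get_grasp_force(): force on a finger pad.
Only numpy, scipy, OpenCV 4.12 (cv2) and the standard library are available. Lean on these libraries where they do the work, as an engineer would, in place of code of your own. Each camera call takes 0.05 s, during which the arm holds its last target. There are 200 camera calls.

## Working session

There is one attempt and no reset: what is moved stays moved. The work goes in short steps, each a Python script; the robot and the scene stay as the last script left them, time stands still between calls to the robot, and variables do not carry over. Pictures are saved under pics/ and viewed, at most 12 in all, crops included, and the job is handed in when it is done.

```bash
mkdir -p pics; ls
cat > h.py <<'E'
import numpy as np, cv2
from workcell import r
def save(f,name): cv2.imwrite('pics/'+name+'.png',f['frame'][:,:,::-1])
def world(f,mask=None):
    v,u=np.mgrid[0:480,0:640]
    K=np.array([[f['fx'],0,f['cx']],[0,f['fy'],f['cy']],[0,0,1]])
    p=np.stack([u,v],-1).reshape(-1,1,2).astype(np.float64)
    s=cv2.undistortPoints(p,K,np.array([f['k1'],0,0,0.])).reshape(480,640,2)
    d=f['range_z']; c=np.stack([s[...,0]*d,-s[...,1]*d,-d],-1)
    E=f['extrinsics']; w=c@E[:3,:3].T+E[:3,3]; w[d==0]=np.nan
    return w
def proj(f,P):
    E=f['extrinsics']; c=E[:3,:3].T@(np.array(P)-E[:3,3]); s=np.array([c[0],-c[1]])/-c[2]
    s=s*(1+f['k1']*(s@s)); return np.array([f['fx']*s[0]+f['cx'],f['fy']*s[1]+f['cy']])
E
python3 - <<'E'
from h import *
np.set_printoptions(precision=4,suppress=True)
for n in ['top','side']:
    f=r.grab_frame(n); save(f,n+'0'); print(n,f['extrinsics'][:3,3],f['fx'])
    for l in ['spacer_rib','spare_rib','charger','well_left','well_right','tongs_grip','tongs_tip','stand','stand_pocket','tray','scope','solution','lens_case','glasses','screwdriver']:
        o=r.place_of(l,f)
        print(l,[(np.round(q['location'],4).tolist(),round(q['conf'],2),proj(f,q['location']).astype(int).tolist()) for q in o[:4]])
print(r.get_clock())
E
```

```text
pics
top [ 0.4889 -0.04    1.3055] 580.1542543014839
spacer_rib [([0.5885, 0.0718, 0.0452], 0.51, [270, 238])]
spare_rib [([0.5961, -0.0018, 0.0476], 0.44, [304, 234])]
charger [([0.6011, 0.0349, 0.0249], 0.61, [288, 233])]
well_left [([0.581, 0.0699, 0.0876], 0.91, [269, 239])]
well_right [([0.5794, -0.0036, 0.0869], 0.84, [304, 241])]
tongs_grip [([0.3945, -0.324, 0.0741], 0.74, [455, 330]), ([0.5058, -0.287, 0.0841], 0.53, [438, 277])]
tongs_tip [([0.4037, -0.3246, 0.0027], 0.62, [448, 323]), ([0.5069, -0.2896, 0.0092], 0.5, [433, 277])]
stand [([0.4403, -0.4473, 0.0003], 0.84, [502, 308]), ([0.5057, -0.2856, 0.0016], 0.56, [430, 278])]
stand_pocket [([0.438, -0.4544, 0.01], 0.76, [506, 309]), ([0.5062, -0.2817, 0.0098], 0.7, [429, 277]), ([0.4053, -0.1576, -0.0019], 0.64, [373, 322])]
tray [([0.4591, 0.2854, -0.0024], 0.64, [176, 296])]
scope [([0.7002, 0.2132, -0.0022], 0.72, [211, 189]), ([0.4035, -0.1601, 0.0006], 0.3, [374, 323])]
solution [([0.6721, -0.2348, 0.0033], 0.74, [408, 204])]
lens_case [([0.406, 0.0119, 0.0031], 0.81, [297, 321])]
glasses [([0.8023, -0.0816, 0.0008
[... 753 characters left out ...]
8, -0.4428, 0.0094], 0.87, [300, 471]), ([0.5027, -0.2835, 0.0109], 0.73, [309, 370]), ([0.696, 0.2113, -0.0007], 0.48, [323, 192]), ([0.3973, -0.1612, -0.0023], 0.2, [237, 335])]
tray [([0.458, 0.2869, 0.0051], 0.75, [227, 192])]
scope [([0.6996, 0.2134, 0.0013], 0.94, [324, 190])]
solution [([0.6744, -0.2379, -0.0012], 0.68, [388, 328])]
lens_case [([0.4025, 0.0138, 0.0031], 0.76, [223, 270]), ([0.5974, 0.0365, 0.0187], 0.63, [306, 237])]
glasses [([0.802, -0.0776, 0.002], 0.89, [411, 255]), ([0.5829, 0.0672, 0.09], 0.59, [295, 206])]
screwdriver [([0.3975, -0.1558, -0.0013], 0.68, [237, 333]), ([0.5013, -0.2852, 0.0832], 0.42, [307, 347]), ([0.7023, 0.2084, 0.0012], 0.29, [326, 191])]
1.6
```

View pics/top0.png

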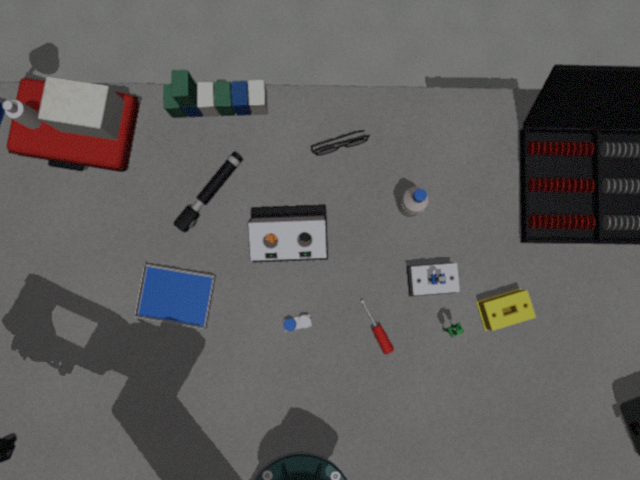

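Run:
```python
import cv2
a=cv2.imread('pics/top0.png');s=cv2.imread('pics/side0.png')
A=cv2.resize(a[255:355,400:500],(400,400),interpolation=3)
B=cv2.resize(a[195:275,245:325],(400,400),interpolation=3)
import numpy as np
cv2.imwrite('pics/c1.png',np.hstack([A,B]))
```

```text
(no output)
```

View pics/c1.png

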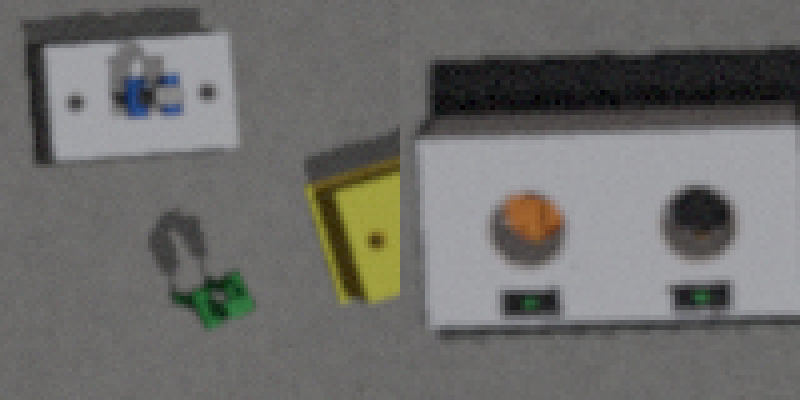

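View pics/side0.png

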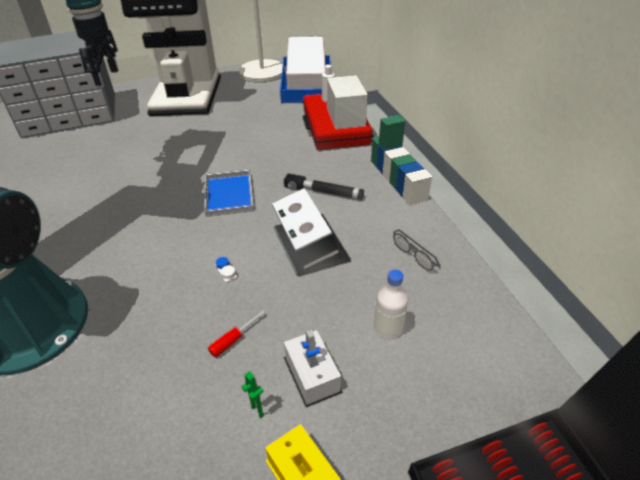

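Top view: blue tongs are in the white/aluminium stand at (433,277). The look-alikes are the green tongs at (455,330) and the yellow stand at (506,309). The orange spacer is in the left (+y) well at (270,239), the black one at (304,239), and the tray at (176,296). The crop confirms I want blue tongs, white stand and orange spacer. Next I fit the frames more precisely.

Run:
```python
from h import *
np.set_printoptions(precision=4,suppress=True)
fs=[r.grab_frame('top') for _ in range(8)]
f=dict(fs[0]); f['frame']=np.mean([g['frame'] for g in fs],0); 
D=np.stack([g['range_z'] for g in fs]); D[D==0]=np.nan; f['range_z']=np.nan_to_num(np.nanmedian(D,0))
w=world(f); np.savez('f.npz',**f)
rgb=f['frame']; hsv=cv2.cvtColor(rgb.astype(np.uint8),cv2.COLOR_RGB2HSV)
def near(c,R): return np.hypot(w[...,0]-c[0],w[...,1]-c[1])<R
def rect(m):
    p=w[m][:,:2].astype(np.float32); (c,s,a)=cv2.minAreaRect(p*1000); return np.round(c,1),np.round(s,1),round(a,2),len(p)
# desk
m=near((0.5,-0.1),.03); print('desk z',np.nanmedian(w[m][:,2]))
m=near((.506,-.285),.075)&(abs(w[...,2]-.052)<.005); print('stand',rect(m),np.median(w[m][:,2]))
m=near((.459,.286),.11)&(hsv[...,0]>100)&(hsv[...,0]<130)&(hsv[...,1]>130); print('tray',rect(m),np.median(w[m][:,2]))
# blue rests
m=near((.506,-.285),.06)&(hsv[...,0]>95)&(hsv[...,0]<130)&(hsv[...,1]>110)&(w[...,2]>.06); print('rests',w[m].mean(0),rect(m),w[m][:,2])
m=near((.506,-.285),.05)&(w[...,2]>.1);print('bow',w[m])
# charger top plane
m=near((.581,.034),.11)&(w[...,2]>.06)&(rgb.min(-1)>120)
P=w[m]
for _ in range(4):
    c=P.mean(0);n=np.linalg.svd(P-c)[2][2];n*=np.sign(n[2]);P=P[abs((P-c)@n)<.003]
print('plane',c,n,np.degrees(np.arctan2(-n[0],n[2])),len(P))
n_=n
# yaw: in plane rect
ey=np.array([0,1,0.]);ey-=n*(ey@n);ey/=np.linalg.norm(ey);ex=np.cross(ey,n)
q=np.stack([(P-c)@ex,(P-c)@ey],1).astype(np.float32)*1000
R=cv2.minAreaRect(q);print(R, 'ctr',c+ex*R[0][0]/1000+ey*R[0][1]/1000)
print('ex',ex,'ey',ey)
O=near((.585,.07),.03)&(hsv[...,0]<20)&(hsv[...,1]>120)
p=w[O];print('orange',len(p),p.mean(0)); print(np.c_[np.argwhere(O)[:,::-1],((p-c)@ex*1e3).round(1),((p-c)@ey*1e3).round(1),((p-c)@n*1e3).round(1),hsv[O][:,2]])
u0,v0=270,239
cr=cv2.resize(rgb[225:255,255:285].astype(np.uint8),(600,600),interpolation=cv2.INTER_CUBIC)[:,:,::-1]
cv2.imwrite('pics/rib.png',cr)
print(r.get_clock())
```

```text
desk z -0.0008027249815397708
stand (array([ 503.5, -284.8]), array([ 62. , 100.5]), 5.07, 1157) 0.05127665189059938
tray (array([459.1, 287.7]), array([147.4, 108.2]), 81.27, 3165) 0.002655963507381953
rests [ 0.5037 -0.2788  0.0882] (array([ 503.9, -283.1]), array([17.4, 26.2]), 6.88, 47) [0.0872 0.0874 0.0873 0.086  0.0885 0.0882 0.0869 0.086  0.0878 0.088
 0.0878 0.086  0.0905 0.0887 0.0885 0.0879 0.0902 0.0932 0.0862 0.0863
 0.0866 0.0923 0.0846 0.0864 0.0876 0.0904 0.0847 0.0857 0.0875 0.0887
 0.0871 0.0872 0.089  0.0979 0.1036 0.0868 0.0858 0.0882 0.0877 0.0868
 0.0873 0.0875 0.0871 0.0879 0.087  0.0885 0.0884]
bow [[ 0.509  -0.2906  0.1188]
 [ 0.507  -0.2756  0.1007]
 [ 0.5069 -0.2769  0.1049]
 [ 0.5068 -0.2771  0.114 ]
 [ 0.5067 -0.2778  0.121 ]
 [ 0.5067 -0.2794  0.1233]
 [ 0.5068 -0.2817  0.1219]
 [ 0.5068 -0.2837  0.1223]
 [ 0.5068 -0.2855  0.1236]
 [ 0.5068 -0.2878  0.1223]
 [ 0.5068 -0.2895  0.1239]
 [ 0.5049 -0.2766  0.1063]
 [ 0.5048 -0.2771  0.1141]
 [ 0.5047 -0.278   0.1199]
 [ 0.5047 -0.2793  0.1236]
 [ 0.5047 -0.2817  0.1218]
 [ 0.5047 -0.2834  0.1236]
 [ 0.5048 -
[... 3157 characters left out ...]
  240.   -9.8  36.1 -38.6 156. ]
 [272.  240.   -9.5  33.8 -37.  153. ]
 [273.  240.  -10.3  31.9 -41.6 136. ]
 [274.  240.  -12.2  30.5 -51.7 131. ]
 [275.  240.  -11.4  28.  -47.5 123. ]
 [276.  240.  -11.7  26.  -49.5 108. ]
 [268.  241.  -14.2  43.5 -49.8 111. ]
 [269.  241.  -14.   41.3 -49.3 123. ]
 [270.  241.  -11.7  38.1 -37.  142. ]
 [271.  241.  -11.7  36.  -37.  152. ]
 [272.  241.  -11.9  33.9 -37.9 151. ]
 [273.  241.  -14.3  32.6 -51.  134. ]
 [274.  241.  -14.   30.3 -49.3 115. ]
 [275.  241.  -14.   28.2 -49.9  96. ]
 [270.  242.  -16.6  39.2 -51.1 124. ]
 [271.  242.  -16.5  37.  -50.4 133. ]
 [272.  242.  -16.6  34.9 -51.4 131. ]
 [273.  242.  -16.5  32.6 -50.7 113. ]]
2.0
```

View pics/rib.png

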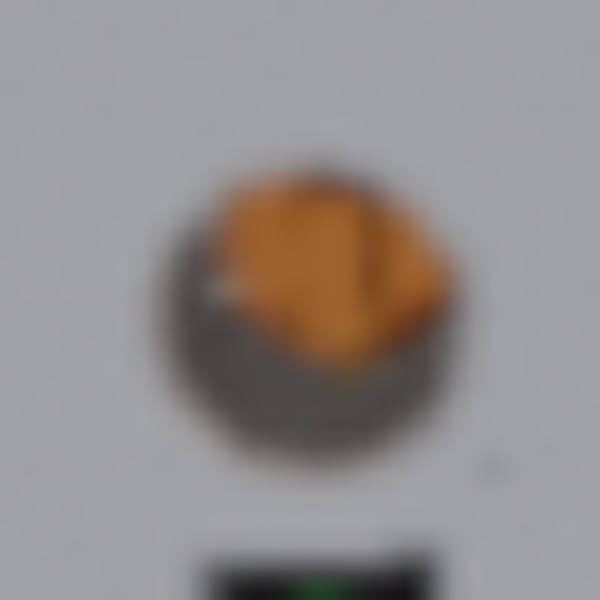

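The orange spacer sits in the left well. The rib is nearly along world x (yaw about -2°) and centred within 0.5 mm of the fitted well axis. Next I grasp the tongs.

```bash
cat >> h.py <<'E'
def Rot(axis_z,xdir):
    """tongs frame: z up the tongs, x as close to xdir as possible"""
    z=np.array(axis_z,float);z/=np.linalg.norm(z);x=np.array(xdir,float);x-=z*(x@z);x/=np.linalg.norm(x)
    return np.stack([x,np.cross(z,x),z],1)
FLIP=np.diag([-1,1,-1.])   # tongs frame -> tool frame (tool x = -tongs x); sign s: half turn
def tool(Rt,s=1): return Rt@FLIP@np.diag([s,s,1.])
def tcp(Rt,grip): return np.array(grip)-0.019*Rt[:,2]
def yawx(d): return np.array([np.cos(np.radians(d)),np.sin(np.radians(d)),0])
nrm=np.array([-0.2562,-0.0127,0.9665]); mouth=np.array([0.5795,0.0701,0.0897])
Rst=Rot([0,0,1],yawx(5.07)); stand=np.array([0.504,-0.284,0.083])
Rw=Rot(nrm,[0.9666,0.034,0.2562]) # placeholder rib yaw, refined below
_ex=np.array([.9666,0,.2562]);_ey=np.array([-.0032,.9999,.0122])
Rw=Rot(nrm,_ex*np.cos(np.radians(-2))+_ey*np.sin(np.radians(-2)))
Rtray=Rot([0,0,1],yawx(-8.7)); tray=np.array([0.459,0.2865,0.003])
def st(): print('t',r.get_clock(),'p',np.round(r.get_ee_pos(),4),'F',np.round(r.get_wrist_force(),2),'gap',round(r.get_finger_gap(),4),'g',np.round(r.get_grasp_force(),2))
E
python3 - <<'E'
from h import *
np.set_printoptions(precision=3,suppress=True)
ok={}
for s in (1,-1):
    qs=[r.solve_ik(tcp(R,p),tool(R,s)) for R,p in [(Rst,stand),(Rst,stand+[0,0,.1]),(Rw,mouth+nrm*.0265),(Rw,mouth+nrm*.13),(Rtray,tray+[0,0,.085]),(Rtray,tray+[0,0,.2])]]
    print(s,qs); ok[s]=None if any(q is None for q in qs) else max(abs(q[5]) for q in qs)
s=min((k for k in ok if ok[k] is not None),key=lambda k:ok[k]); print('s',s)
open('s.txt','w').write(str(s))
st()
r.grip(0.06,20)
T=tool(Rst,s)
r.reach(tcp(Rst,stand+[0,0,.11]),T); st()
r.line_to(tcp(Rst,stand)+[0,0,.03],T,rate=.15)
r.line_to(tcp(Rst,stand),T,rate=.06); st()
r.grip(0.028,20); st()
f=r.grab_frame('side'); save(f,'g1'); a=f['frame'][300:420,240:400,::-1]
cv2.imwrite('pics/g1c.png',cv2.resize(a,(640,480),interpolation=2))
E
```

```text
1 [array([-0.633,  0.525,  1.722, -0.   ,  0.895, -2.292]), array([-0.633,  0.397,  1.635, -0.   ,  1.11 , -2.292]), array([-0.008,  0.394,  1.91 ,  0.027,  0.579, -1.566]), array([-0.011,  0.212,  1.86 ,  0.021,  0.811, -1.561]), array([ 0.43 ,  0.477,  1.803, -0.   ,  0.861, -0.989]), array([ 0.43 ,  0.324,  1.695, -0.   ,  1.122, -0.989])]
-1 [array([-0.633,  0.525,  1.722, -0.   ,  0.895,  0.85 ]), array([-0.633,  0.397,  1.635, -0.   ,  1.11 ,  0.85 ]), array([-0.008,  0.394,  1.91 ,  0.027,  0.579,  1.576]), array([-0.011,  0.212,  1.86 ,  0.021,  0.811,  1.58 ]), array([ 0.43 ,  0.477,  1.803, -0.   ,  0.861,  2.153]), array([ 0.43 ,  0.324,  1.695, -0.   ,  1.122,  2.153])]
s -1
t 2.0 p [0.224 0.556 0.231] F [-0.71 -0.65 -0.06] gap 0.0859 g 0.0
t 5.4833 p [ 0.504 -0.283  0.174] F [0.38 1.   0.52] gap 0.0603 g 0.0
t 6.8167 p [ 0.504 -0.284  0.064] F [-0.67 -0.5  -0.19] gap 0.0596 g 0.0
t 7.225 p [ 0.504 -0.284  0.064] F [-0.09 -0.15  0.49] gap 0.028 g 5.06
```

View pics/g1c.png

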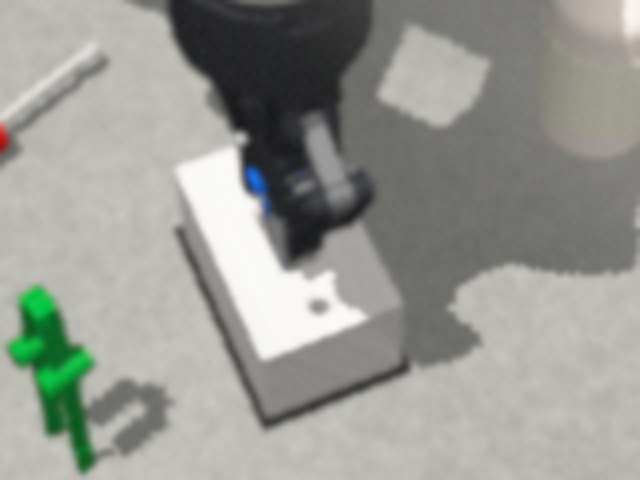

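The fingers hold the rests of the blue tongs (blue end visible at crop (255,180)), with a 28 mm gap and 5 N as expected. Now I lift, go above the left well and check alignment.

Run:
```python
from h import *
np.set_printoptions(precision=4,suppress=True)
s=-1
r.line_to(tcp(Rst,stand)+[0,0,.115],tool(Rst,s),rate=.15); st()
f=r.grab_frame('side'); print('lifted tip',[(np.array(q['location']),q['conf']) for q in r.place_of('tongs_tip',f)][:3],'exp',stand+[0,0,.04])
g=mouth+nrm*(.075+.035)
r.reach(tcp(Rw,g),tool(Rw,s)); r.wait(.2); st()
print('exp tip',mouth+nrm*.035,'grip',g)
ims=[]
for n in ['side','top']:
    f=r.grab_frame(n)
    for l in ['tongs_tip','tongs_grip','well_left']: print(n,l,[(np.array(q['location']),round(q['conf'],2)) for q in r.place_of(l,f)][:3])
    u=proj(f,mouth+nrm*.035); print(u)
    v=(proj(f,mouth),); x,y=int(u[0]),int(u[1]); h=50
    ims.append(cv2.resize(f['frame'][y-h:y+h,x-h:x+h,::-1],(400,400),interpolation=2))
cv2.imwrite('pics/w1.png',np.hstack(ims)); print(r.get_clock())
```

```text
t 8.1917 p [ 0.5034 -0.2836  0.1781] F [ 0.56 -0.17 -0.43] gap 0.0284 g 4.58
lifted tip [(array([ 0.3979, -0.3243, -0.0011]), 0.76), (array([ 0.5014, -0.2902,  0.1176]), 0.56)] exp [ 0.504 -0.284  0.123]
t 9.825 p [0.5567 0.0679 0.1777] F [-0.4  -0.42 -1.32] gap 0.0281 g 4.58
exp tip [0.5705 0.0697 0.1235] grip [0.5513 0.0687 0.196 ]
side tongs_tip [(array([ 0.3954, -0.3237,  0.001 ]), 0.74), (array([0.5724, 0.0641, 0.1244]), 0.61)]
side tongs_grip [(array([ 0.3998, -0.3227,  0.0787]), 0.83)]
side well_left [(array([0.5791, 0.0692, 0.0888]), 0.91)]
[288.7162 194.7572]
top tongs_tip [(array([ 0.4003, -0.3211,  0.0003]), 0.55)]
top tongs_grip [(array([0.6023, 0.0364, 0.0283]), 0.6)]
top well_left [(array([0.578 , 0.0691, 0.0902]), 0.83)]
[268.3567 243.7575]
10.225
```

View pics/w1.png

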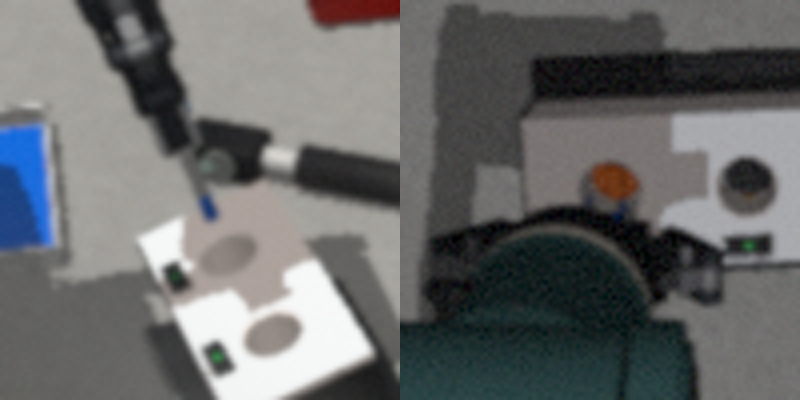

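Side crop shows a blue-padded tip ending at (209,218), above the left well. Top crop shows one tip at (620,210) below the orange spacer. I'll compare these with the predicted tips.

Run:
```python
from h import *
np.set_printoptions(precision=4,suppress=True)
R=r.get_eef_rot(); p=r.get_ee_pos(); z=-R[:,2]; y=Rw[:,1]; x=Rw[:,0]
tip=p+.019*z-.075*z; print('FK tip',tip, 'expected',mouth+nrm*.035)
for n in ['side','top']:
    f=r.grab_frame(n); hsv=cv2.cvtColor(f['frame'],cv2.COLOR_RGB2HSV); w=world(f)
    for sg in (-1,1): print(n,sg,'lower',proj(f,tip+sg*.0075*y),'12mm up',proj(f,tip+sg*.0075*y+.012*z))
    m=(np.linalg.norm(w-tip,axis=-1)<.035)&(hsv[...,0]>100)&(hsv[...,0]<130)&(hsv[...,1]>90)
    v,u=np.nonzero(m); print('blue px',len(u), u.min(),u.max(),v.min(),v.max(), w[m].mean(0)-tip)
    for a,b,c in zip(u,v,w[m]): print(a,b,np.round((c-tip)@np.stack([x,y,z],1)*1e3,1),end=';')
    print()
```

```text
FK tip [0.5705 0.0696 0.1235] expected [0.5705 0.0697 0.1235]
side -1 lower [289.5729 196.8735] 12mm up [287.8816 192.8345]
side 1 lower [287.8917 192.7156] 12mm up [286.2043 188.6847]
blue px 12 288 290 193 197 [-0.002  -0.0119  0.0087]
288 193 [  0.1 -10.9  14.3];289 193 [  2.1 -10.1  12.6];288 194 [ -0.7 -11.7  12.4];289 194 [  1.3 -13.2  12.6];290 194 [  3.2 -13.2  11.6];288 195 [-1.5 -9.9  8.4];289 195 [  0.5 -12.7   9.7];290 195 [  2.4 -12.    8.1];289 196 [ -0.4 -11.4   6.1];290 196 [ 1.6 -9.8  3.7];289 197 [ -1.2 -13.4   5.2];290 197 [  0.8 -13.2   4. ];
top -1 lower [272.0761 243.9186] 12mm up [271.6355 245.0369]
top 1 lower [264.7184 243.5961] 12mm up [264.2037 244.7114]Traceback (most recent call last):
  File "<stdin>", line 9, in <module>
    return umr_minimum(a, axis, None, out, keepdims, initial, where)
ValueError: zero-size array to reduction operation minimum which has no identity
```

Run:
```python
from h import *
np.set_printoptions(precision=1,suppress=True,linewidth=200)
R=r.get_eef_rot(); p=r.get_ee_pos(); z=-R[:,2]; tip=p+.019*z-.075*z; B=Rw
fs=[r.grab_frame('top') for _ in range(6)]
f=dict(fs[0]);F=np.mean([g['frame'] for g in fs],0);f['range_z']=np.median([g['range_z'] for g in fs],0);w=world(f)
for v in range(240,250):
    for u in range(262,278):
        c=F[v,u]
        if c[2]>c[0]+12: print(u,v,c,(w[v,u]-tip)@B*1e3)
cv2.imwrite('pics/t2.png',cv2.resize(F[228:258,252:287,::-1].astype(np.uint8),(700,600),interpolation=2))
fs=[r.grab_frame('side') for _ in range(4)]
f=dict(fs[0]);f['range_z']=np.median([g['range_z'] for g in fs],0);w=world(f)
# side camera: charger plane check
m=(abs(w[...,0]-.581)<.03)&(abs(w[...,1]-.034)<.06)&(w[...,2]>.06)&(w[...,2]<.11)
d=(w[m]-mouth)@nrm; d=d[abs(d)<.006]; print('side plane offset mm',np.median(d)*1e3)
```

```text
273 244 [41.2 46.2 60.5] [  2.2 -10.2  11.5]
272 245 [43.8 47.2 58.3] [ 2.4 -9.1 23.4]
273 245 [34.2 40.7 56.3] [ -0.4 -10.1   8.6]
270 246 [36.2 40.5 55.3] [10.2 -8.8 73.7]
271 246 [32.5 39.  57.8] [ 10.2 -10.7  73.5]
272 246 [24.8 36.7 57.3] [ 10.4 -12.6  73.7]
273 246 [27.3 33.7 47.2] [  9.4 -14.1  68.4]
269 247 [11.5 15.3 25.3] [ 32.4 -15.8 194.3]
270 247 [12.5 19.2 31.7] [ 31.6 -17.2 190.3]
271 247 [13.5 25.8 47.2] [  9.4 -11.1  79.2]
272 247 [13.7 27.  47.5] [  9.  -12.9  76.8]
273 247 [30.7 33.2 44.3] [  9.3 -14.8  77.9]
271 248 [10.7 13.3 25. ] [ 30.5 -19.1 192.8]
272 248 [11.7 14.3 26.3] [ 29.4 -20.4 187.2]
side plane offset mm -1.5171345187555105
```

View pics/t2.png

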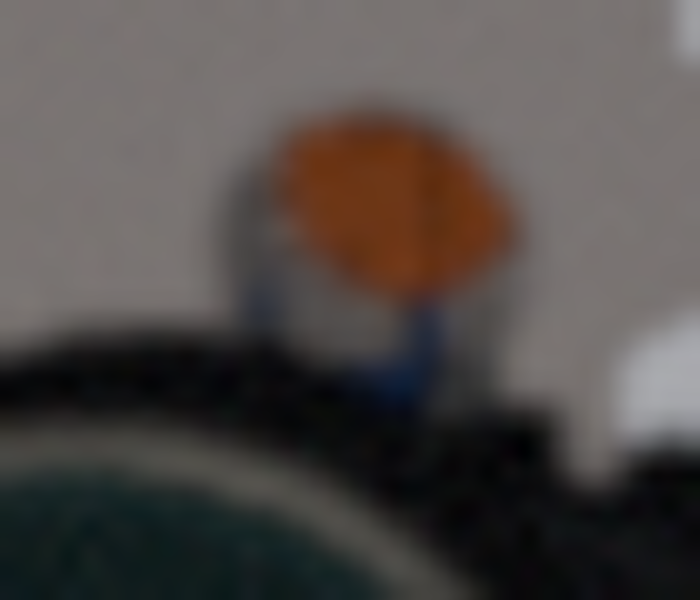

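Left and right tips appear at (265,310) and (428,330) in the crop. Their midpoint lies about 1 mm to -y of prediction, so I shift +0.8 mm in y and descend while watching the force.

Run:
```python
from h import *
s=-1; T=tool(Rw,s); m=mouth+[0,.0008,0]
open('h.py','a').write("\nmouth=mouth+[0,.0008,0]\n")
F0=np.mean([r.get_wrist_force() for _ in range(5)],0); print(F0)
for d in (.030,.038,.042,.045,.048):
    r.line_to(tcp(Rw,m+nrm*(.075-d)),T,rate=.08 if d<.035 else .03); F=np.mean([r.get_wrist_force() for _ in range(5)],0)-F0
    print(d,np.round(F@np.c_[Rw],2),round(r.get_clock(),2),np.round(r.get_ee_pos()-tcp(Rw,m+nrm*(.075-d)),4))
    if F@nrm>6: break
st()
```

```text
[-0.69370571 -0.096124   -1.65133906]
0.03 [0.69 0.76 1.72] 11.79 [0.0003 0.     0.0003]
0.038 [1.62 0.52 1.26] 12.21 [-0.0001  0.     -0.0002]
0.042 [1.15 0.74 1.41] 12.49 [-0.0001 -0.     -0.0003]
0.045 [ 0.46 -0.61  1.38] 12.74 [-0.0001  0.     -0.0003]
0.048 [0.94 0.64 0.35] 12.99 [-0.0001 -0.     -0.0002]
t 12.9917 p [0.5773 0.0708 0.0972] F [ 0.15  0.51 -1.06] gap 0.0281 g 4.58
```

Run:
```python
from h import *
s=-1; T=tool(Rw,s)
r.grip(0.010,65); r.wait(.2); st()
for d in (.044,.040,.034,.020,-.03):
    r.line_to(tcp(Rw,mouth+nrm*(.075-d)),T,rate=.03 if d>.03 else .12); print(d); st()
f=r.grab_frame('side')
u=proj(f,mouth+nrm*.025); x,y=int(u[0]),int(u[1])
A=cv2.resize(f['frame'][y-50:y+50,x-50:x+50,::-1],(500,500),interpolation=2)
cv2.imwrite('pics/p1.png',A)
```

```text
t 13.4083 p [0.5774 0.0708 0.0975] F [-1.56 -0.87  1.52] gap 0.0242 g 63.61
0.044
t 13.6917 p [0.5765 0.0708 0.1016] F [-0.51  0.53 -0.84] gap 0.0244 g 64.29
0.04
t 13.975 p [0.5756 0.0707 0.1054] F [ 0.22 -0.59 -2.39] gap 0.0244 g 64.25
0.034
t 14.325 p [0.5741 0.0706 0.1113] F [ 0.28 -0.72 -0.23] gap 0.0241 g 64.25
0.02
t 14.5917 p [0.5708 0.0704 0.1251] F [ 0.32  0.64 -0.67] gap 0.0241 g 64.25
-0.03
t 15.1583 p [0.5573 0.0698 0.1725] F [-0.97  0.53 -1.58] gap 0.0239 g 64.25
```

View pics/p1.png

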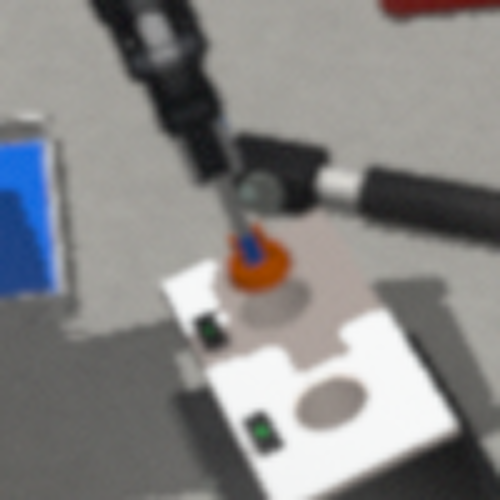

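The tongs hold the orange spacer upright by its rib (crop (258,262)), out of the well. Next I take it to the tray.

Run:
```python
from h import *
s=-1; T=tool(Rw,s); Tt=tool(Rtray,s)
r.line_to(tcp(Rw,mouth+nrm*(.075+.03))+[0,0,.05],T,rate=.2)
P=lambda h: tcp(Rtray,tray+[0,0,.085+h])   # h: underside height above tray floor
r.reach(P(.06),Tt); 
r.line_to(P(.012),Tt,rate=.12); r.wait(.3)
F0=np.mean([r.get_wrist_force() for _ in range(8)],0); st()
for f_ in range(2):
    f=r.grab_frame('side')
A=None;u=proj(f,tray+[0,0,.02]);x,y=int(u[0]),int(u[1])
cv2.imwrite('pics/q1.png',cv2.resize(f['frame'][y-40:y+40,x-40:x+40,::-1],(480,480),interpolation=2))
w=world(f);hsv=cv2.cvtColor(f['frame'],cv2.COLOR_RGB2HSV)
m=(np.linalg.norm(w-(tray+[0,0,.02]),axis=-1)<.05)&(hsv[...,0]<20)&(hsv[...,1]>130); print(w[m].min(0),w[m].max(0),m.sum())
h=.008
while h>-.006:
    r.line_to(P(h),Tt,rate=.02); F=np.mean([r.get_wrist_force() for _ in range(6)],0)-F0; print(round(h,4),np.round(F,2))
    if F[2]>2.5: break
    h-=.002 if h>.003 else .001
st()
```

```text
t 17.4583 p [0.4595 0.2867 0.0817] F [0.18 0.49 0.74] gap 0.0241 g 64.24
[0.44835556 0.26838513 0.01525364] [0.47093377 0.29312469 0.03386633] 46
0.008 [-0.48 -0.31 -0.74]
0.006 [-0.48 -0.08 -1.1 ]
0.004 [-0.54 -0.41 -1.32]
0.002 [ 0.86 -0.12 -1.26]
0.001 [-1.32 -0.38 -1.37]
0.0 [ 0.19 -0.9   1.99]
-0.001 [-1.   -1.19 10.19]
t 19.4083 p [0.4597 0.2868 0.0691] F [-0.82 -0.7  10.93] gap 0.0239 g 65.25
```

View pics/q1.png

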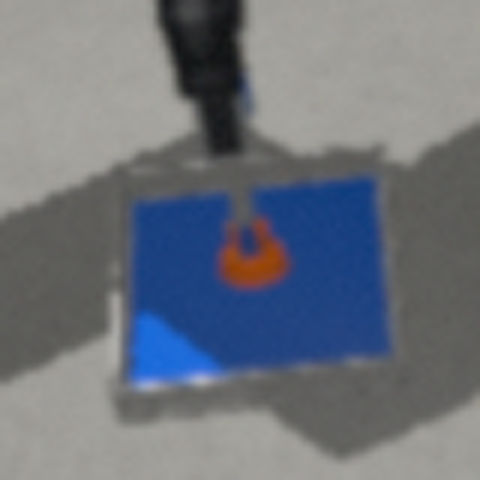

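The spacer is upright over the tray's middle (crop (252,262)), and contact came at the expected height. I'll ease off and release.

Run:
```python
from h import *
s=-1; Tt=tool(Rtray,s)
P=lambda h: tcp(Rtray,tray+[0,0,.085+h])
r.line_to(P(-.0003),Tt,rate=.01); st()
r.grip(.0278,20); r.wait(.2); st()
r.line_to(P(.03),Tt,rate=.05); st()
r.line_to(P(.12),Tt,rate=.15)
f=r.grab_frame('side'); u=proj(f,tray+[0,0,.04]);x,y=int(u[0]),int(u[1])
cv2.imwrite('pics/q2.png',cv2.resize(f['frame'][y-50:y+50,x-50:x+50,::-1],(500,500),interpolation=2))
```

```text
t 19.6583 p [0.4595 0.2866 0.0692] F [-0.13 -1.26  7.68] gap 0.0238 g 64.65
t 20.075 p [0.4588 0.2864 0.0684] F [ 0.55 -0.57 -0.33] gap 0.0276 g 5.21
t 20.8333 p [0.4589 0.2865 0.0991] F [ 0.39  0.06 -0.14] gap 0.0275 g 5.21
```

View pics/q2.png

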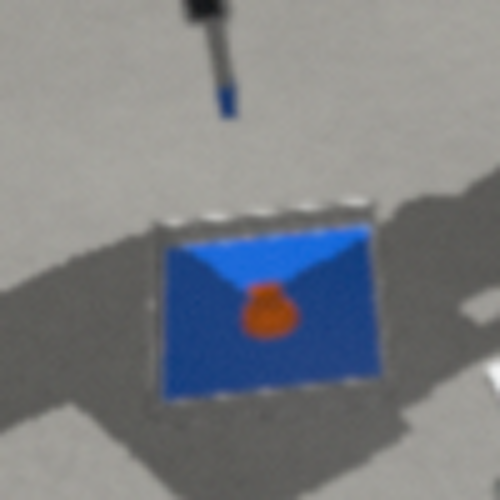

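The spacer stands on its base in the tray (crop (270,312)) and the tongs are free. I'll return the tongs along a high path.

Run:
```python
from h import *
s=-1; T=tool(Rst,s); Tt=tool(Rtray,s)
r.line_to(tcp(Rtray,tray+[0,0,.085+.19]),Tt,rate=.2)
r.reach(tcp(Rst,stand+[0,0,.15]),T)
r.line_to(tcp(Rst,stand+[0,0,.052]),T,rate=.12); r.wait(.3)
F0=np.mean([r.get_wrist_force() for _ in range(8)],0); st()
for h in (.035,.015,.004,.002,.001,0,-.001):
    r.line_to(tcp(Rst,stand+[0,0,h]),T,rate=.05 if h>.003 else .02); F=np.mean([r.get_wrist_force() for _ in range(6)],0)-F0; print(h,np.round(F,2))
    if F[2]>2.5 or np.hypot(*F[:2])>6: break
st()
```

```text
t 25.4667 p [ 0.5043 -0.2842  0.1166] F [ 0.81 -0.12 -0.49] gap 0.028 g 5.21
0.035 [ 0.37 -0.66  0.06]
0.015 [-0.21 -0.1  -0.44]
0.004 [-0.68 -0.6  -0.86]
0.002 [-0.14  0.11  0.68]
0.001 [ 0.11  0.07 -0.07]
0 [0.26 0.08 1.13]
-0.001 [-1.41 -0.41  4.97]
t 27.875 p [ 0.5046 -0.2845  0.0636] F [-0.61 -0.52  4.48] gap 0.0277 g 4.77
```

Seated on the slot floor. Release, retreat and check.

Run:
```python
from h import *
s=-1; T=tool(Rst,s)
r.line_to(tcp(Rst,stand+[0,0,-.0002]),T,rate=.02)
r.grip(.034,20); r.wait(.1); r.grip(.06); st()
r.line_to(tcp(Rst,stand+[0,0,.12]),T,rate=.12)
r.reach(np.array([.40,-.02,.32]),tool(Rst,s)); r.wait(.5); st()
f=r.grab_frame('side')
A=cv2.resize(f['frame'][320:420,240:340,::-1],(400,400),interpolation=2)
B=cv2.resize(f['frame'][160:280,200:320,::-1],(400,400),interpolation=2)
cv2.imwrite('pics/e.png',np.hstack([A,B]))
for l in ['tongs_grip','tongs_tip','spacer_rib','lens_case','screwdriver']: print(l,[(np.round(q['location'],4),round(q['conf'],2)) for q in r.place_of(l,f)[:3]])
```

```text
t 28.8333 p [ 0.504  -0.284   0.0638] F [-0.37  0.22  0.27] gap 0.0602 g 0.0
t 31.6833 p [ 0.4    -0.0201  0.3199] F [ 0.35 -0.99 -0.13] gap 0.0598 g 0.0
tongs_grip [(array([ 0.5035, -0.2867,  0.0864]), 0.8), (array([ 0.3994, -0.3193,  0.08  ]), 0.77)]
tongs_tip [(array([ 0.3996, -0.3231,  0.0006]), 0.57), (array([0.4039, 0.0141, 0.0024]), 0.4)]
spacer_rib [(array([0.4626, 0.2873, 0.0229]), 0.64)]
lens_case [(array([0.4033, 0.0129, 0.0026]), 0.53), (array([ 0.3984, -0.1558, -0.    ]), 0.51)]
screwdriver [(array([ 0.3971, -0.1592, -0.0014]), 0.93)]
```

View pics/e.png

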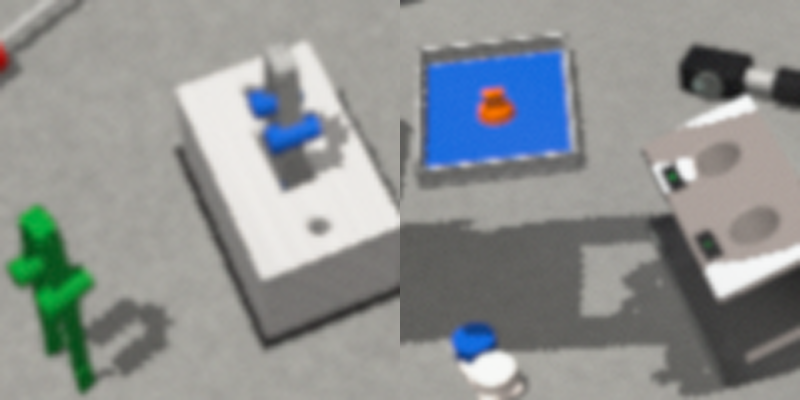

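The tongs stand in their slot (crop (290,130)), the spacer is base down in the tray (495,105), and the bystanders are unmoved.

```bash
python3 -c "
from workcell import r
print(r.hand_in())"
```

```text
the job is handed in; nothing more can be done
None
```

The orange spacer is out of the left well and standing base down on the tray floor, the blue tongs are back in their slot in the stand, the black spacer was left in its well, and the job was handed in at about 32 s of the 59 s allowed.

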